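Unhitch the thread feeder's arm and hold it up

ROBOT

A 7-joint arm with a two-finger parallel gripper is mounted at the origin on the work surface. World frame = base frame: x ahead of the robot, y to its left, z up, the work surface at z = 0. Lengths are in m, angles in rad, forces in N, time in s.
With the tool pointing down it reaches from about 0.4 to 0.9 m from the base axis. Payload 5.5 kg.
Tool frame: the origin (TCP) lies midway between the tips of the shut fingers; the grasp point (between the pads) lies 19 mm behind it; z points along the fingers, y is the line along which they close (so a half turn about z gives the same grasp; the last joint's range is limited). The gripper opens to 92 mm and grips with 3 to 60 N. Pads are 19 mm wide; open, the fingers measure 130 mm over their backs; the gripper's body (75 mm by 190 mm) begins 47 mm behind the grasp point.
Start: joints at [-0.84, 0.501, -0.427, 1.55, 0.221, 1.138, -0.21], TCP at [0.293, 0.58, 0.227] pointing down, gripper open.
Joint ranges: [-2.88, 2.88], [-0.31, 2.03], [-1.54, 1.56], [0.2, 2.42], [-1.41, 4.55], [0.19, 2.02], [-2.57, 2.57]. Speed limits (rad/s): [2.57, 2.57, 3.14, 3.14, 3.14, 3.14, 3.14].

INTERFACE

Orientations are given as a rotation vector (axis times angle).
In Python, from plant import * gives the robot as it stands.
- The arm moves only by the tool drive_tool, never from a script. Its argument "targets" is a list that holds one entry, the list of rows, each a list of 7 numbers: the shift along the tool's x, y, z in cm, then the turn, a rotation vector about the tool's x, y, z in rad, then the opening, from 0 (shut) to 1 (fully open). In form: [[[x, y, z, wx, wy, wz, grip], ...]]. A call has 1 to 12 rows; each row shifts and turns the commanded pose from where the row before left it, along the tool's axes as they then stand; what a row does not reach is not made up. A row lasts 1/12 s, in which the tool goes at most 41.7 mm and 7.16 degrees, less where a joint would pass 70% of its speed; a pose out of reach is approached as far as the arm can. A call is refused whole if a number of a shift passes 4.17 or a number of a turn 0.125, either way. A call with a gripper value outside its range is refused whole. The fingers move at their own pace and stop on an object; "grip_force" is the grip in N (left out, the last holds). Time passes only in rows, so rows that do not move let the fingers close. It gives the time, the measured TCP pose, the force, the opening and the grip force at its end, in the units of the state.
- get_obs(): the state, without advancing time (a new reading comes with each control period).
- get_image(name): name is "scene" or "top" or "wrist"; returns a dict with "img" (480x640x3 uint8, blue, green, red), "z_map" (480x640 float32, m along the optical axis (not along the pixel's ray), 0 where there is no reading), "intrinsics" (3x3 intrinsics, pixels), "R" (3x3) and "t" (3): a world point X has camera coordinates R X + t. Camera axes: x right, y down, z forward; pixel columns grow to the right and rows downward; lengths in m; the calibration is good to about 2 mm. A picture is of the moment at which its call begins.
- finish_job(): hands the job in; it is judged then, once.
The state is a dict: "t": time; "joints": joint angles; "dq": joint speeds; "joint_efforts": joint torques, N m; "eef_pos": TCP position; "tool_rot": TCP orientation; "force": force on the tool from outside, world axes, zero at the start; "torque": the same for the moment, N m; "grip_width": opening from 0.0 (shut) to 1.0 (fully open); "finger_force": force on a finger pad.
Only numpy, scipy, OpenCV 4.12 (cv2) and the standard library are available. Lean on these libraries where they do the work, as an engineer would, in place of code of your own. Each camera call takes 0.05 s, during which the arm holds its last target. There are 200 camera calls.

TASK

Clear the thread feeder for cleaning: first slide the thread bobbin up off its spindle and leave it standing upright in the shallow tray. Then pull the coupler's latch tab sideways against its spring, lift the arm off the ball, and finish while holding it raised, with the coupler at least 6 cm higher than where it sat. Leave the bowl, bottles and brush where they are.

Things in the scene. Friction and masses are not known exactly. Their poses are not given: they have to be found in the camera images.
- stand: Thread feeder, fixed to the bench: blue base plate 300 x 110 x 20 mm, long side along its x. Origin: centre of its underside. At x = -100 mm two cheeks (top z = 92 mm) carry the bare metal arm on a hinge parallel to y at z = 74 mm. The arm (bar 34 mm wide, top z = 80 mm) runs to +x and ends in a steel coupler, 54 x 46 mm, top z = 86 mm, over a ball stud. Heights are with the arm down.
- tongue (a joint): Arm's hinge angle, rad: 0 = down, coupler on the ball; grows as the coupler rises; stop at 1.0. Not sprung: it falls back when let go. Lifting takes about 3 to 4 N at the tab. The latch, while home, keeps the arm down (its bolt lies under the ball head). The coupler is 200 mm from the hinge axis: 0.30 rad raises it about 60 mm.
- latch (a joint): Travel of the coupler's latch, m: 0 = home (locked), grows as it slides along the stand's own +y (to the left seen from hinge to coupler, the side where its dark strap hangs down), end stop at 0.014. Its bolt is clear of the ball beyond 0.007; pull about 0.012. The spring draws it home: 3 N at 0, 10 N at the stop. Once the coupler has risen 30 mm the latch need not stay pulled.
- tab_grip (a point): Middle of the latch tab at gripping height: a black upright plate on the coupler, 10 mm thick (y), 24 mm wide (x), from a dark steel slide (top at stand z = 93 mm) up to stand z = 133 mm. Arm down and latch home: stand x = 100, y = 0, z = 115 mm. Axes: x hinge to coupler, y the way it is pulled, z up. It rides on the arm, 200 mm along and 41 mm above the hinge axis, and can lift it.
- spindle_foot (a point): Centre of the black seat, 40 mm wide, at the foot of the spindle, where the underside of the bobbin rests; z along the spindle, which stands 62 mm above it. Stand x = -15 mm, y = 0, z = 84 mm.
- bobbin: Thread bobbin: 52 mm across its white flanges, 50 mm high, grey winding 50 mm across, about 0.14 kg, with a 14 mm bore, loose on the spindle, which sticks out 12 mm above it. Origin: centre of its underside; z along its axis.
- tray: Shallow white square tray, fixed, 150 x 150 mm outside, walls 4 mm thick and 25 mm high, floor 4 mm thick. Origin: centre of its underside, on the bench; x and y along its sides.
- pearl_bowl: White bowl of pearls, 110 mm wide at the rim, 45 mm high, loose. Origin: centre of underside. To be left alone.
- water_bottle: Clear bottle, 64 mm across, 190 mm high. Origin: centre of underside. To be left alone.
- oil_bottle: Small amber bottle, 44 mm across, 90 mm high. Origin: centre of underside. To be left alone.
- brush: Flat brush lying on the bench, about 200 mm long. To be left alone.
- ball (a point): Middle of the fixed 28 mm ball on its upright stud, hidden under the coupler while the arm is down: stand x = 100 mm, y = 0, z = 60 mm.

How it is judged:
On the way, in this order (a step that is already met when the one before it is completed fails the run):
1. the bobbin stands upright in the tray, let go (x of bobbin in the frame of tray between -0.05 and 0.05 m and y of bobbin in the frame of tray between -0.05 and 0.05 m and height (world z) of bobbin below 0.012 m and angle between bobbin's own z axis and vertical below 0.15 rad and contact force between the fingers and bobbin below 0.1 N), for 0.2 s.
2. the latch is pulled sideways, clear of the ball (value of joint latch above 0.007 m and value of joint tongue below 0.1 rad), for 0.1 s.
At the end, for the whole second after the job is handed in: The arm is held still by the fingers at a hinge angle above 0.28 rad (coupler about 55 mm up), touched by the fingers with more than 1 N; the bobbin stands upright (within 0.15 rad) on the tray's floor, its axis within 50 mm of the tray's middle along each side, at rest and not touched (all of step 1 and value of joint tongue above 0.28 rad and velocity of joint tongue between -0.08 and 0.08 rad/s and contact force between the fingers and stand above 1 N and contact force between bobbin and stand below 0.1 N and linear speed of bobbin below 0.03 m/s); the arm keeps its last pose, push and grip.
It fails at once if the arm is raised with the bobbin still on its spindle (value of joint tongue above 0.1 rad and distance between bobbin and spindle_foot below 0.05 m).
It fails at once if a bystander is moved by more than 25 mm (distance of any of pearl_bowl, water_bottle, oil_bottle, brush from where it was at the start of the episode above 0.025 m).
It also fails if it takes over 58 s, if anything falls off the work surface, if the arm or the gripper's body presses on something with over 40 N, if the wrist force passes 120 N, or if a joint passes its speed limit or range.

## Working session

There is one attempt and no reset: what is moved stays moved. The work goes in short steps, Python scripts to look and compute and a tool call to move; the robot and the scene stay as the last step left them, time stands still between calls to the robot, and variables do not carry over. Pictures are saved under pics/ and viewed, at most 10 in all, crops included, and the job is handed in when it is done.

Besides the shell and the picture viewer there is one more tool, called in YAML: its name, and indented under it one key for each argument. drive_tool: Moves the arm, as the interface text tells. Its arguments: {"type":"object","properties":{"targets":{"type":"array","items":{"type":"array","items":{"type":"array","items":{"type":"number"}}}},"grip_force":{"type":"number"}},"required":["targets"]}

```bash
ls; mkdir -p pics; python3 - <<'E'
from plant import *
import cv2,numpy as np
o=get_obs();print({k:np.round(v,3) for k,v in o.items()})
for n in("scene","top"):
    d=get_image(n);cv2.imwrite(f"pics/{n}0.png",d["img"]);np.savez(f"{n}0.npz",**d);print(n,(d["intrinsics"]).round(1).tolist(),d["R"].round(3).tolist(),d["t"].round(3))
E
```

```text
pics
{'t': np.float64(0.0), 'joints': array([-0.84 ,  0.502, -0.427,  1.551,  0.221,  1.138, -0.21 ]), 'dq': array([ 0.001, -0.001,  0.   , -0.001, -0.   ,  0.001, -0.001]), 'joint_efforts': array([-0.0000e+00, -5.6660e+01, -5.8170e+00, -2.7911e+01, -6.9000e-02,
        3.0000e-02,  0.0000e+00]), 'eef_pos': array([0.293, 0.58 , 0.226]), 'tool_rot': array([-7.280e-01, -3.056e+00,  3.000e-03]), 'force': array([-0.288, -0.023,  0.108]), 'torque': array([ 0.01 , -0.025, -0.026]), 'finger_force': np.float64(0.0), 'grip_width': np.float64(1.002)}
scene [[449.0, 0.0, 314.9], [0.0, 449.0, 236.4], [0.0, 0.0, 1.0]] [[0.109, 0.994, -0.008], [0.581, -0.07, -0.811], [-0.807, 0.084, -0.585]] [-0.077 -0.24   1.42 ]
top [[445.2, 0.0, 316.5], [0.0, 445.2, 237.1], [0.0, 0.0, 1.0]] [[-0.014, -1.0, 0.028], [-0.997, 0.012, -0.076], [0.075, -0.029, -0.997]] [-0.013  0.569  0.912]
```

View pics/scene0.png

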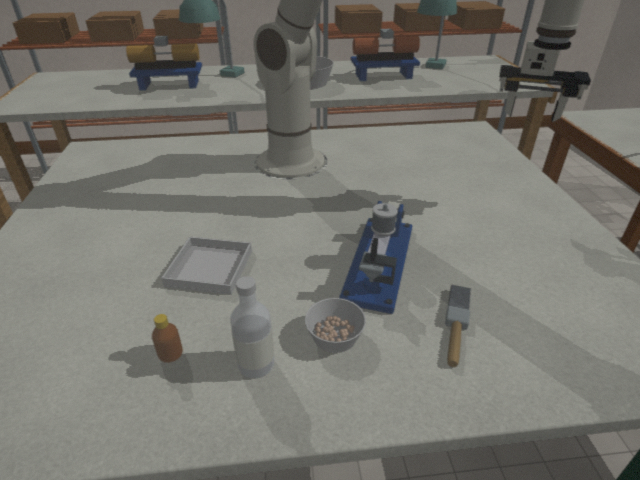

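View pics/top0.png

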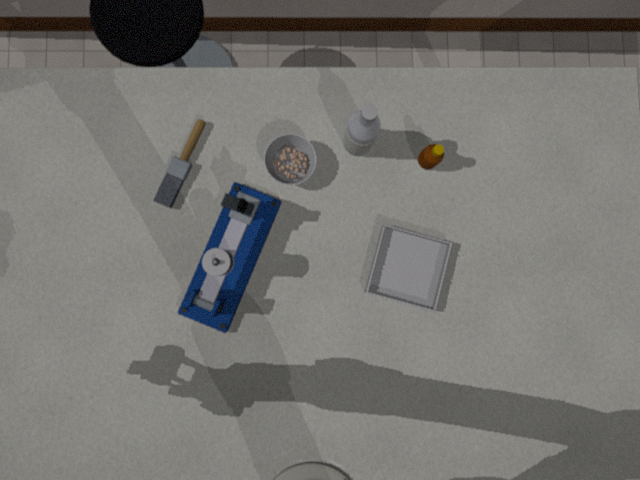

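The scene and top views show the stand with its bobbin at (216,262), the coupler and tab at about (240,205), and the strap to the left of them. The tray is centred at about (410,266). The bowl (290,160) sits just beyond the coupler.

```bash
cat > h.py <<'E'
import numpy as np,cv2
def ray(d,px,z):
    K,R,t=d["intrinsics"],d["R"],d["t"];px=np.atleast_2d(np.float64(px))
    c=-R.T@t; v=(np.c_[px,np.ones(len(px))]@np.linalg.inv(K).T)@R
    return c+v*((z-c[2])/v[:,2])[:,None]
def cloud(d):
    K,R,t=d["intrinsics"],d["R"],d["t"];z=d["z_map"];v,u=np.indices(z.shape)
    p=np.stack([(u-K[0,2])/K[0,0]*z,(v-K[1,2])/K[1,1]*z,z],-1)
    return (p-t)@R
E
python3 - <<'E'
import numpy as np,cv2
from h import *
d=dict(np.load("top0.npz"));im=d["img"];P=cloud(d);Z=P[...,2]
hsv=cv2.cvtColor(im,cv2.COLOR_BGR2HSV)
m=cv2.inRange(hsv,(100,120,30),(130,255,255));m[:150]=0
ok=(m>0)&(abs(Z-.02)<.008)
q=P[ok][:,:2]; print("n",ok.sum(),np.median(Z[ok]))
r=cv2.minAreaRect((q*1000).astype(np.float32));print("depth rect",r)
mm=cv2.morphologyEx(m,cv2.MORPH_CLOSE,np.ones((5,5)))
c=max(cv2.findContours(mm,0,2)[0],key=cv2.contourArea)[:,0]
h=cv2.convexHull(c)[:,0]
r2=cv2.minAreaRect((ray(d,h,.02)[:,:2]*1000).astype(np.float32));print("ray rect",r2,cv2.boxPoints(r2).round(0).tolist())
# bobbin top
roi=np.zeros(Z.shape,bool);roi[225:300,180:260]=1
b=roi&(abs(Z-.134)<.006);q=P[b];print("bobbin top",b.sum(),np.median(q[:,2]),cv2.minEnclosingCircle((q[:,:2]*1000).astype(np.float32)),q.mean(0))
roi[:]=0;roi[180:225,210:270]=1
b=roi&(Z>.11)&(Z<.145);q=P[b];print("tab",b.sum(),q[:,2].max(),cv2.minAreaRect((q[:,:2]*1000).astype(np.float32)))
roi[:]=0;roi[210:320,350:470]=1
b=roi&(Z>.015)&(Z<.035);q=P[b];print("tray",b.sum(),np.median(q[:,2]),cv2.minAreaRect((q[:,:2]*1000).astype(np.float32)))
b=roi&(Z>.001)&(Z<.007)
g=cv2.cvtColor(im,6)
print("floor med",np.median(Z[255:280,395:425]))
# bystander
roi[:]=0;roi[120:200,255:325]=1
b=roi&(Z>.03);q=P[b];print("bowl",cv2.minEnclosingCircle((q[:,:2]*1000).astype(np.float32)),q[:,2].max())
roi[:]=0;roi[90:165,335:385]=1
b=roi&(Z>.05);q=P[b];print("bottle",q.mean(0) if b.any() else 0)
E
```

```text
n 4097 0.019886259488257063
depth rect ((532.09228515625, 161.17596435546875), (108.5899429321289, 297.2943115234375), 67.03042602539062)
ray rect ((531.7176513671875, 160.68960571289062), (108.15299987792969, 296.34954833984375), 67.07906341552734) [[374.0, 169.0], [647.0, 53.0], [689.0, 153.0], [416.0, 268.0]]
bobbin top 595 0.1339492328506062 ((517.0722045898438, 167.64935302734375), 26.021215438842773) [0.51715002 0.16728053 0.1338706 ]
tab 101 0.13692755888795274 ((622.6345825195312, 122.91619873046875), (10.766351699829102, 23.645055770874023), 68.3395004272461)
tray 705 0.02415482400194462 ((501.9468994140625, -213.11009216308594), (151.11280822753906, 150.0844268798828), 73.84016418457031)
floor med 0.003971925622486943
bowl ((640.9113159179688, 24.916091918945312), 143.62786865234375) 0.9524222932941225
bottle [ 0.76302922 -0.10593126  0.1378705 ]
```

drive_tool:
  targets:
    - [[0,0,0,0,0,-0.067,1],[-1.84,-1.46,0,0,0,0,1],[-1.84,-1.46,0,0,0,0,1],[-1.84,-1.46,0,0,0,0,1],[-1.84,-1.46,0,0,0,0,1],[-1.84,-1.46,0,0,0,0,1],[-1.84,-1.46,0,0,0,0,1],[-1.84,-1.46,0,0,0,0,1],[-1.84,-1.46,0,0,0,0,1],[-1.84,-1.46,0,0,0,0,1],[-1.84,-1.46,0,0,0,0,1]]

```text
t: 1.02
eef_pos: [0.4057, 0.3726, 0.2263]
tool_rot: [-0.625, -3.078, 0.001]
force: [0.2, -0.8, 0.2]
grip_width: 1.002
finger_force: 0.0
```

drive_tool:
  targets:
    - [[-1.84,-1.46,0,0,0,0,1],[-1.84,-1.46,0,0,0,0,1],[-1.84,-1.46,0,0,0,0,1],[-1.84,-1.46,0,0,0,0,1],[-1.84,-1.46,0,0,0,0,1],[-1.84,-1.46,0,0,0,0,1],[-1.84,-1.46,0,0,0,0,1],[-1.84,-1.46,0,0,0,0,1],[-1.84,-1.46,0,0,0,0,1],[-1.84,-1.46,0,0,0,0,1],[0,0,0,0,0,0,1],[0,0,0,0,0,0,1]]

```text
t: 2.02
eef_pos: [0.5183, 0.1659, 0.2262]
tool_rot: [-0.631, -3.077, 0.001]
force: [-0.8, 0.5, -0.1]
grip_width: 0.999
finger_force: 0.0
```

```bash
cat >> h.py <<'E'
from scipy.spatial.transform import Rotation as Ro
S0=np.array([.532,.161,0]);YAW=np.radians(-22.95)
RS=Ro.from_euler("z",YAW).as_matrix()
RD=RS@np.diag([-1.,1,-1])   # tool down, tool y = stand y
def W(x,y,z): return S0+RS@np.array([x,y,z])
def go(o,target,Rt=RD):
    R=Ro.from_rotvec(o["tool_rot"]).as_matrix()
    print("t",round(o["t"],2),"pos",o["eef_pos"].round(4),"w",float(np.round(o["grip_width"],3)),"F",o["force"].round(1))
    print("turn first",Ro.from_matrix(R.T@Rt).as_rotvec().round(4),"then shift cm",(Rt.T@(target-o["eef_pos"])*100).round(2), "or no turn",(R.T@(target-o["eef_pos"])*100).round(2))
E
python3 - <<'E'
from plant import *
from h import *
go(get_obs(),np.array([.5175,.167,.088]))
d=get_image("wrist");cv2.imwrite("pics/w1.png",d["img"]);P=cloud(d);Z=P[...,2]
for lo,hi in((.129,.1375),(.139,.15)):
    b=(Z>lo)&(Z<hi)&(np.linalg.norm(P[...,:2]-[.5175,.167],axis=-1)<.045);q=P[b]
    if b.any():print(b.sum(),q.mean(0),cv2.minEnclosingCircle((q[:,:2]*1000).astype(np.float32)))
E
```

```text
t 2.02 pos [0.5183 0.1659 0.2262] w 0.999 F [-0.8  0.5 -0.1]
turn first [-0.0009 -0.0006 -0.0038] then shift cm [ 0.12  0.07 13.82] or no turn [ 0.11  0.08 13.82]
4357 [0.51644175 0.16950472 0.13432448] ((517.5833129882812, 168.9757080078125), 25.941936492919922)
203 [0.51658561 0.16940405 0.14466438] ((517.6848754882812, 169.01263427734375), 4.988809108734131)
```

View pics/w1.png

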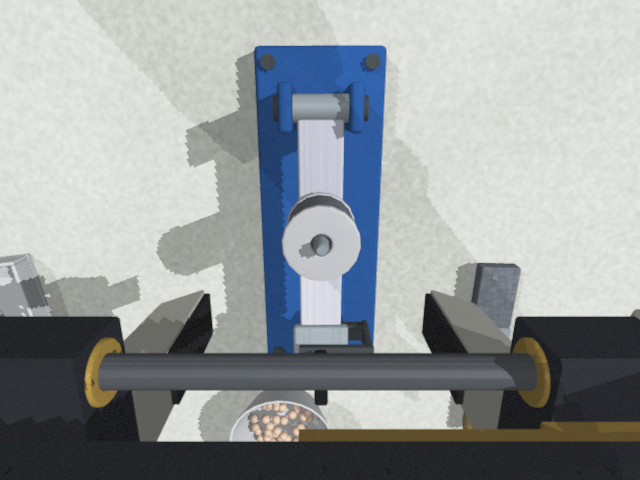

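The wrist view shows the bobbin at (322,243) with the spindle centred in it. Both fingers clear the bobbin on either side, and the wrist and top measurements agree within 2 mm.

drive_tool:
  targets:
    - [[0.17,0.17,1.5,0,0,0,1],[0,0,1.5,0,0,0,1],[0,0,1.5,0,0,0,1],[0,0,1.5,0,0,0,1],[0,0,1.5,0,0,0,1],[0,0,1.5,0,0,0,1],[0,0,1.5,0,0,0,1],[0,0,1.5,0,0,0,1],[0,0,1.0,0,0,0,1],[0,0,0.8,0,0,0,1],[0,0,0,0,0,0,1]]

```text
t: 2.98
eef_pos: [0.5156, 0.1705, 0.0872]
tool_rot: [-0.623, -3.076, 0.002]
force: [-0.1, 0.3, 0.2]
grip_width: 1.003
finger_force: 0.0
```

drive_tool:
  targets:
    - [[0,0,0,0,0,0,0.45],[0,0,0,0,0,0,0.45],[0,0,0,0,0,0,0.45],[0,0,0,0,0,0,0.45],[0,0,0,0,0,0,0.45],[0,0,0,0,0,0,0.45],[0,0,0,0,0,0,0.45],[0,0,0,0,0,0,0.45]]
  grip_force: 12

```text
t: 3.65
eef_pos: [0.5172, 0.1699, 0.089]
tool_rot: [0.626, 3.078, -0.0]
force: [-1.0, -0.6, 3.3]
grip_width: 0.565
finger_force: 12.0
```

drive_tool:
  targets:
    - [[0,0,-0.4,0,0,0,0.45],[0,0,-0.8,0,0,0,0.45],[0,0,-0.8,0,0,0,0.45],[0,0,-0.8,0,0,0,0.45],[0,0,-0.8,0,0,0,0.45],[0,0,-0.8,0,0,0,0.45],[0,0,-1,0,0,0,0.45],[0,0,-1,0,0,0,0.45],[0,0,-1,0,0,0,0.45],[0,0,-1,0,0,0,0.45],[0,0,0,0,0,0,0.45],[0,0,0,0,0,0,0.45]]
  grip_force: 15

```text
t: 4.65
eef_pos: [0.5176, 0.1701, 0.1736]
tool_rot: [0.625, 3.077, 0.001]
force: [0.1, -0.2, -2.8]
grip_width: 0.558
finger_force: 15.0
```

```bash
python3 - <<'E'
from plant import *
from h import *
go(get_obs(),np.array([.502,-.213,.17]))
d=get_image("top");cv2.imwrite("pics/t2.png",d["img"][130:340,140:480]);d=get_image("scene");cv2.imwrite("pics/s2.png",cv2.resize(d["img"][160:320,300:480],None,fx=3,fy=3))
E
```

```text
t 4.65 pos [0.5176 0.1701 0.1736] w 0.558 F [ 0.1 -0.2 -2.8]
turn first [ 0.0011  0.0014 -0.0003] then shift cm [-13.5  -35.89   0.36] or no turn [-13.51 -35.89   0.34]
```

View pics/s2.png

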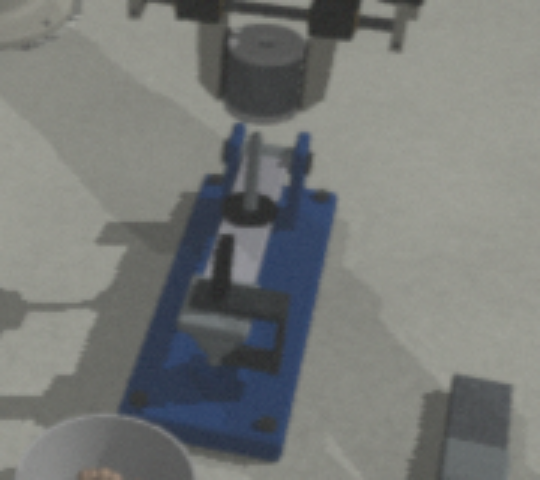

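The bobbin is held upright at (265,70) in the crop and is clear of the spindle tip at (252,135). Next I move it over the tray.

drive_tool:
  targets:
    - [[-0.4,-1,0,0,0,0,0.45],[-0.75,-2,0,0,0,0,0.45],[-0.75,-2,0,0,0,0,0.45],[-0.75,-2,0,0,0,0,0.45],[-0.75,-2,0,0,0,0,0.45],[-0.75,-2,0,0,0,0,0.45],[-0.75,-2,0,0,0,0,0.45],[-0.75,-2,0,0,0,0,0.45],[-0.75,-2,0,0,0,0,0.45],[-0.75,-2,0,0,0,0,0.45],[-0.75,-2,0,0,0,0,0.45],[-0.75,-2,0,0,0,0,0.45]]

```text
t: 5.75
eef_pos: [0.5059, -0.0774, 0.172]
tool_rot: [-0.626, -3.077, 0.001]
force: [0.2, -1.0, -0.9]
grip_width: 0.56
finger_force: 15.0
```

drive_tool:
  targets:
    - [[-0.75,-2,0,0,0,0,0.45],[-0.75,-2,0,0,0,0,0.45],[-0.75,-2,0,0,0,0,0.45],[-0.75,-2,0,0,0,0,0.45],[-0.75,-2,0,0,0,0,0.45],[-0.75,-2,0,0,0,0,0.45],[-0.35,-0.9,0,0,0,0,0.45],[0,0,0,0,0,0,0.45],[0,0,0,0,0,0,0.45]]

```text
t: 6.5
eef_pos: [0.5007, -0.213, 0.1722]
tool_rot: [-0.627, -3.077, -0.001]
force: [-0.3, 0.5, -1.3]
grip_width: 0.559
finger_force: 15.0
```

```bash
python3 - <<'E'
from plant import *
from h import *
go(get_obs(),np.array([.502,-.213,.012]))
d=get_image("scene");P=cloud(d);Z=P[...,2];o=get_obs()
b=(np.linalg.norm(P[...,:2]-o["eef_pos"][:2],axis=-1)<.03)&(Z>.1)
h=np.sort(Z[b]);print("lowest z near tcp",h[[5,20,50]] if b.sum()>50 else b.sum())
E
```

```text
t 6.5 pos [ 0.5007 -0.213   0.1722] w 0.559 F [-0.3  0.5 -1.3]
turn first [ 0.0005 -0.0014 -0.0014] then shift cm [-0.11  0.05 16.02] or no turn [-0.14  0.04 16.02]
lowest z near tcp [0.16668677 0.16853044 0.17086183]
```

drive_tool:
  targets:
    - [[-0.1,0,1,0,0,0,0.45],[0,0,2,0,0,0,0.45],[0,0,2,0,0,0,0.45],[0,0,2,0,0,0,0.45],[0,0,2,0,0,0,0.45],[0,0,2,0,0,0,0.45],[0,0,2,0,0,0,0.45],[0,0,1.5,0,0,0,0.45],[0,0,1.0,0,0,0,0.45],[0,0,0.3,0,0,0,0.45],[0,0,0,0,0,0,0.45],[0,0,0,0,0,0,0.45]]

```text
t: 7.55
eef_pos: [0.5028, -0.2133, 0.0151]
tool_rot: [0.624, 3.078, 0.0]
force: [0.4, -0.2, -0.9]
grip_width: 0.559
finger_force: 15.0
```

drive_tool:
  targets:
    - [[0,0,0.15,0,0,0,0.45],[0,0,0.15,0,0,0,0.45],[0,0,0.1,0,0,0,0.45],[0,0,0,0,0,0,0.45],[0,0,0,0,0,0,0.45]]

```text
t: 7.97
eef_pos: [0.5023, -0.2137, 0.0109]
tool_rot: [0.626, 3.078, -0.0]
force: [0.2, 0.3, -1.2]
grip_width: 0.559
finger_force: 15.0
```

drive_tool:
  targets:
    - [[0,0,0.1,0,0,0,0.45],[0,0,0.05,0,0,0,0.45],[0,0,0.05,0,0,0,0.45],[0,0,0,0,0,0,0.45],[0,0,0,0,0,0,0.45]]

```text
t: 8.38
eef_pos: [0.5023, -0.2137, 0.009]
tool_rot: [0.625, 3.079, -0.0]
force: [-1.8, 0.5, 3.6]
grip_width: 0.56
finger_force: 15.0
```

drive_tool:
  targets:
    - [[0,0,0.05,0,0,0,0.45],[0,0,0.05,0,0,0,0.45],[0,0,0,0,0,0,0.45],[0,0,0,0,0,0,0.45]]

```text
t: 8.72
eef_pos: [0.5024, -0.2137, 0.0089]
tool_rot: [0.625, 3.078, -0.0]
force: [-4.5, 1.6, 12.7]
grip_width: 0.563
finger_force: 15.0
```

Contact with the tray floor. I'll release the bobbin and retreat upward.

drive_tool:
  targets:
    - [[0,0,-0.1,0,0,0,0.57],[0,0,0,0,0,0,0.65],[0,0,0,0,0,0,0.75],[0,0,0,0,0,0,0.8],[0,0,0,0,0,0,0.8],[0,0,-0.5,0,0,0,0.8],[0,0,-1,0,0,0,0.8],[0,0,-1.5,0,0,0,0.8],[0,0,-2,0,0,0,0.8],[0,0,-2,0,0,0,0.8],[0,0,-2,0,0,0,0.8],[0,0,-2,0,0,0,0.8]]

```text
t: 9.72
eef_pos: [0.5023, -0.2136, 0.1206]
tool_rot: [0.625, 3.078, -0.0]
force: [0.2, 0.2, 0.3]
grip_width: 0.802
finger_force: 0.0
```

drive_tool:
  targets:
    - [[0,0,-2,0,0,0,0.5],[0,0,-2,0,0,0,0.5],[0,0,-2,0,0,0,0.5],[0,0,-1.5,0,0,0,0.5],[0,0,0,0,0,0,0.5]]

```text
t: 10.13
eef_pos: [0.5046, -0.2145, 0.1982]
tool_rot: [0.624, 3.072, -0.002]
force: [0.3, 0.8, 0.1]
grip_width: 0.516
finger_force: 0.0
```

```bash
python3 - <<'E'
from plant import *
from h import *
o=get_obs();go(o,W(.1,0,.195))
d=get_image("wrist");cv2.imwrite("pics/w3.png",d["img"]);P=cloud(d);Z=P[...,2]
b=(Z>.049)&(Z<.058)&(np.linalg.norm(P[...,:2]-[.502,-.213],axis=-1)<.05);q=P[b];print(b.sum(),q.mean(0),q[:,2].std(),cv2.minEnclosingCircle((q[:,:2]*1000).astype(np.float32)) if b.any() else 0)
d=get_image("scene");P=cloud(d);Z=P[...,2]
R=Ro.from_euler("z",YAW).as_matrix();L=(P-S0)@R
b=(abs(L[...,0]-.1)<.03)&(abs(L[...,1])<.03)&(L[...,2]>.1)&(L[...,2]<.15);q=L[b];print("tab scene",b.sum(),q.min(0),q.max(0),q.mean(0))
d=get_image("top");P=cloud(d);L=(P-S0)@R
for lo,hi in((.125,.15),):
    b=(abs(L[...,0]-.1)<.04)&(abs(L[...,1])<.04)&(L[...,2]>lo)&(L[...,2]<hi);q=L[b];print("tab top",b.sum(),np.percentile(q,[2,98],axis=0) if b.any() else 0,cv2.minAreaRect((q[:,:2]*1000).astype(np.float32)))
P2=np.where((Z>.03)[...,None],P,0)
E
```

```text
t 10.13 pos [ 0.5046 -0.2145  0.1982] w 0.516 F [0.3 0.8 0.1]
turn first [ 0.0001  0.0072 -0.0002] then shift cm [ 2.12 35.65  0.32] or no turn [ 2.13 35.65  0.31]
3129 [ 0.50230315 -0.2132748   0.05439282] 0.0008037244285911863 ((503.1654052734375, -213.66854858398438), 25.886024475097656)
tab scene 120 [ 0.09036358 -0.00347907  0.10061553] [0.11553631 0.00628356 0.13392331] [0.1078765  0.00201667 0.12047139]
tab top 76 [[ 0.08715686 -0.00458048  0.12577477]
 [ 0.10963707  0.00502653  0.13564407]] ((98.49078369140625, 0.15432262420654297), (23.200170516967773, 10.079339027404785), 1.2981019020080566)
```

View pics/w3.png

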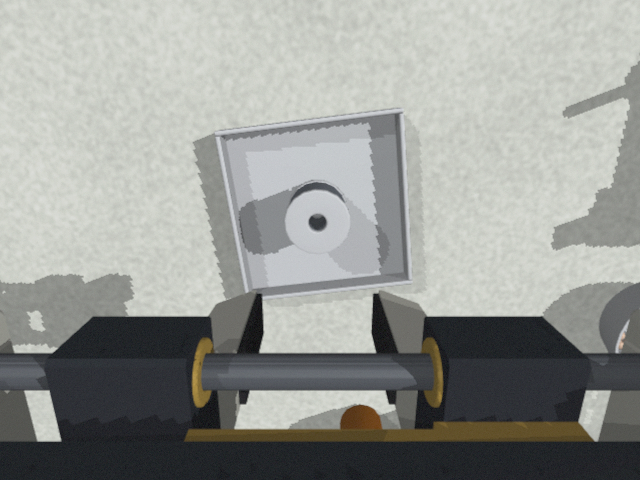

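The bobbin stands upright at the centre of the tray: (318,222) in the image, top flat at z 0.054, and the fingers are clear of it. Next is the tab.

drive_tool:
  targets:
    - [[0.1,1,0,0,0,0,0.5],[0.12,2,0,0,0,0,0.5],[0.12,2,0,0,0,0,0.5],[0.12,2,0,0,0,0,0.5],[0.12,2,0,0,0,0,0.5],[0.12,2,0,0,0,0,0.5],[0.12,2,0,0,0,0,0.5],[0.12,2,0,0,0,0,0.5],[0.12,2,0,0,0,0,0.5],[0.12,2,0,0,0,0,0.5],[0.12,2,0,0,0,0,0.5],[0.12,2,0,0,0,0,0.5]]

```text
t: 11.28
eef_pos: [0.5782, 0.0057, 0.1923]
tool_rot: [-0.624, -3.076, 0.0]
force: [0.1, 0.2, -0.2]
grip_width: 0.499
finger_force: 0.0
```

drive_tool:
  targets:
    - [[0.12,2,0,0,0,0,0.5],[0.12,2,0,0,0,0,0.5],[0.12,2,0,0,0,0,0.5],[0.12,2,0,0,0,0,0.5],[0.12,2,0,0,0,0,0.5],[0.12,1.8,0,0,0,0,0.5],[0.1,0.85,0,0,0,0,0.5],[0,0,0,0,0,0,0.5],[0,0,0,0,0,0,0.5]]

```text
t: 12.03
eef_pos: [0.6199, 0.1235, 0.1927]
tool_rot: [-0.623, -3.077, 0.002]
force: [-0.4, 0.9, -0.6]
grip_width: 0.503
finger_force: 0.0
```

```bash
python3 - <<'E'
from plant import *
from h import *
o=get_obs();go(o,W(.099,0,.098))
print("tcp in stand",(RS.T@(o["eef_pos"]-S0)).round(4))
d=get_image("wrist");cv2.imwrite("pics/w4.png",d["img"]);L=(cloud(d)-S0)@RS
b=(abs(L[...,0]-.1)<.03)&(abs(L[...,1])<.016)&(L[...,2]>.12)&(L[...,2]<.14);q=L[b]
if b.sum()>5:print("tab wrist",b.sum(),np.percentile(q,[2,50,98],axis=0).round(4))
E
```

```text
t 12.03 pos [0.6199 0.1235 0.1927] w 0.503 F [-0.4  0.9 -0.6]
turn first [-0.0013 -0.0016  0.0009] then shift cm [-0.35  0.03  9.47] or no turn [-0.36  0.04  9.47]
tcp in stand [ 0.0955 -0.0003  0.1927]
tab wrist 764 [[ 0.0866 -0.0033  0.1217]
 [ 0.0958  0.0013  0.1331]
 [ 0.1093  0.0064  0.1346]]
```

View pics/w4.png

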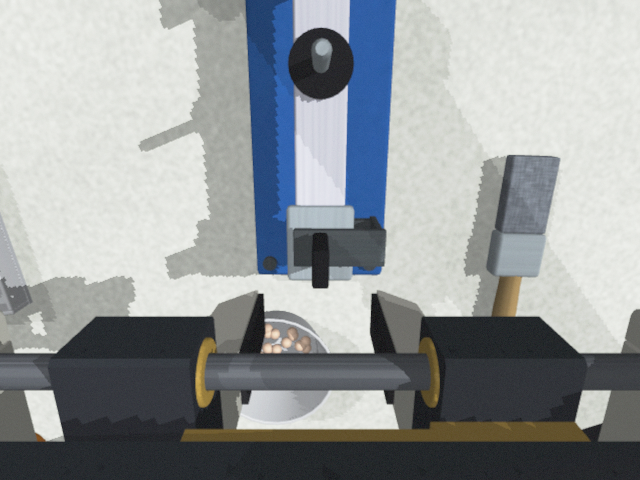

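The wrist view shows the tab at (320,260), centred between the fingers and clear of the strap side at (370,245). Descending to grip it.

drive_tool:
  targets:
    - [[-0.35,0.1,1,0,0,0,0.5],[0,0,1.5,0,0,0,0.5],[0,0,1.5,0,0,0,0.5],[0,0,1.5,0,0,0,0.5],[0,0,1.5,0,0,0,0.5],[0,0,1.2,0,0,0,0.5],[0,0,0.8,0,0,0,0.5],[0,0,0.2,0,0,0,0.5],[0,0,0,0,0,0,0.5],[0,0,0,0,0,0,0.5]]

```text
t: 12.92
eef_pos: [0.6248, 0.1228, 0.1022]
tool_rot: [0.626, 3.078, 0.001]
force: [0.7, -0.0, 0.6]
grip_width: 0.498
finger_force: 0.0
```

drive_tool:
  targets:
    - [[0,0,0,0,0,0,0],[0,0,0,0,0,0,0],[0,0,0,0,0,0,0],[0,0,0,0,0,0,0],[0,0,0,0,0,0,0],[0,0,0,0,0,0,0],[0,0,0,0,0,0,0],[0,0,0,0,0,0,0],[0,0,0,0,0,0,0]]
  grip_force: 40

```text
t: 13.67
eef_pos: [0.6245, 0.1233, 0.1019]
tool_rot: [0.625, 3.078, 0.001]
force: [0.6, 1.0, 0.1]
grip_width: 0.108
finger_force: 40.0
```

```bash
python3 - <<'E'
from plant import *
from h import *
o=get_obs();print("tcp in stand",(RS.T@(o["eef_pos"]-S0)).round(4),"F stand",(RS.T@o["force"]).round(1),o["grip_width"],o["finger_force"])
# lift: per-row arc, tool frame rotating; 16 rows of dth
p0=RS.T@(o["eef_pos"]-S0)-[-.1,0,.074];print("r from hinge",p0.round(4))
E
```

```text
tcp in stand [0.0999 0.0014 0.1019] F stand [0.2 1.1 0.1] 0.1084688596252155 39.99977767467499
r from hinge [0.1999 0.0014 0.0279]
```

drive_tool:
  targets:
    - [[0,0.2,0,0,0,0,0],[0,0.3,0,0,0,0,0],[0,0.3,0,0,0,0,0],[0,0.2,0,0,0,0,0],[0,0.2,0,0,0,0,0],[0,0,0,0,0,0,0],[0,0,0,0,0,0,0],[0,0,0,0,0,0,0],[0,0,0,0,0,0,0]]

```text
t: 14.42
eef_pos: [0.6279, 0.1311, 0.1018]
tool_rot: [-0.627, -3.076, 0.007]
force: [-3.9, -5.9, 7.9]
grip_width: 0.104
finger_force: 40.0
```

```bash
python3 - <<'E'
from plant import *
from h import *
o=get_obs();print("tcp in stand",(RS.T@(o["eef_pos"]-S0)).round(4),"F stand",(RS.T@o["force"]).round(1),o["grip_width"],o["finger_force"])
E
```

```text
tcp in stand [0.1    0.0099 0.1018] F stand [-1.3 -7.   7.9] 0.10441102346469532 40.001853704452515
```

drive_tool:
  targets:
    - [[0,0.15,0,0,0,0,0],[0,0.15,0,0,0,0,0],[0,0,0,0,0,0,0],[0,0,0,0,0,0,0],[0,0,0,0,0,0,0]]

```text
t: 14.83
eef_pos: [0.6289, 0.1334, 0.1018]
tool_rot: [-0.628, -3.076, 0.008]
force: [-5.2, -6.4, 9.2]
grip_width: 0.108
finger_force: 40.0
```

```bash
python3 - <<'E'
from plant import *
from h import *
o=get_obs();print("tcp in stand",(RS.T@(o["eef_pos"]-S0)).round(4),"F stand",(RS.T@o["force"]).round(1),o["grip_width"],o["finger_force"],o["joints"].round(2))
d=get_image("top");L=(cloud(d)-S0)@RS
b=(abs(L[...,0]-.1)<.03)&(L[...,1]>.03)&(L[...,1]<.07)&(L[...,2]>.083)&(L[...,2]<.1);print(b.sum(),np.percentile(L[b],98,axis=0) if b.any() else 0)
E
```

```text
tcp in stand [0.1    0.0123 0.1018] F stand [-2.3 -8.   9.2] 0.10789249971655201 40.00240981578827 [-0.1   0.6  -0.21  1.67  0.16  0.89  0.8 ]
0 0
```

The latch is pulled about 11 mm at 8 N, which agrees with the spring figures. Now I lift along the hinge arc.

drive_tool:
  targets:
    - [[0.03,0,-0.2,0,-0.01,0,0],[0.06,0,-0.4,0,-0.02,0,0],[0.06,0,-0.4,0,-0.02,0,0],[0.06,0,-0.4,0,-0.02,0,0],[0.06,0,-0.4,0,-0.02,0,0],[0.06,0,-0.4,0,-0.02,0,0],[0.06,0,-0.4,0,-0.02,0,0],[0.06,0,-0.4,0,-0.02,0,0]]

```text
t: 15.55
eef_pos: [0.6228, 0.1346, 0.1299]
tool_rot: [0.601, 2.936, -0.055]
force: [-0.8, -7.1, -1.3]
grip_width: 0.107
finger_force: 40.0
```

```bash
python3 - <<'E'
from plant import *
from h import *
o=get_obs();p=RS.T@(o["eef_pos"]-S0);print("tcp in stand",p.round(4),"F stand",(RS.T@o["force"]).round(1),o["grip_width"],o["finger_force"],"th",np.arctan2(p[2]-.074,p[0]+.1)-np.arctan2(.028,.2))
d=get_image("top");L=(cloud(d)-S0)@RS
for x in (.0,.02,.04):
    b=(abs(L[...,0]-x)<.006)&(abs(L[...,1])<.012)&(L[...,2]>.06);print(x,b.sum(),np.median(L[b][:,2]) if b.any() else 0,"expected down .080")
d=get_image("scene");cv2.imwrite("pics/s5.png",cv2.resize(d["img"][100:320,280:500],None,fx=2.5,fy=2.5))
E
```

```text
tcp in stand [0.0939 0.0111 0.1299] F stand [ 2.  -6.9 -1.3] 0.10688346765842364 39.99978303909302 th 0.14158012761545008
0.0 316 0.5683979187934701 expected down .080
0.02 359 0.5624814497482113 expected down .080
0.04 286 0.5525899661639737 expected down .080
```

View pics/s5.png

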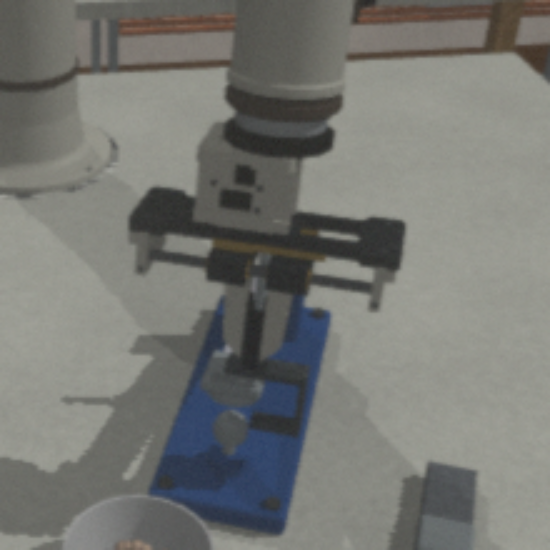

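The coupler at (235,380) has come off the ball, which is now exposed at (232,430), and the tab is held. I continue the arc.

drive_tool:
  targets:
    - [[0.06,0,-0.4,0,-0.02,0,0],[0.06,0,-0.4,0,-0.02,0,0],[0.06,0,-0.4,0,-0.02,0,0],[0.06,0,-0.4,0,-0.02,0,0],[0.06,0,-0.4,0,-0.02,0,0],[0.06,0,-0.4,0,-0.02,0,0],[0.06,0,-0.4,0,-0.02,0,0],[0.06,0,-0.4,0,-0.02,0,0],[0.06,0,-0.4,0,-0.02,0,0],[0.06,0,-0.4,0,-0.02,0,0],[0.06,0,-0.4,0,-0.02,0,0],[0.03,0,-0.2,0,-0.01,0,0]]

```text
t: 16.65
eef_pos: [0.6062, 0.1419, 0.1732]
tool_rot: [0.556, 2.712, -0.115]
force: [-0.5, -7.9, -0.2]
grip_width: 0.109
finger_force: 40.0
```

drive_tool:
  targets:
    - [[0,0,0,0,0,0,0],[0,0,0,0,0,0,0],[0,0,0,0,0,0,0],[0,0,0,0,0,0,0],[0,0,0,0,0,0,0],[0,0,0,0,0,0,0],[0,0,0,0,0,0,0],[0,0,0,0,0,0,0]]

```text
t: 17.32
eef_pos: [0.6063, 0.1415, 0.1727]
tool_rot: [0.557, 2.713, -0.116]
force: [-0.2, -8.3, -1.3]
grip_width: 0.107
finger_force: 40.0
```

```bash
python3 - <<'E'
from plant import *
from h import *
o=get_obs();p=RS.T@(o["eef_pos"]-S0);print("tcp in stand",p.round(4),"F stand",(RS.T@o["force"]).round(1),o["grip_width"],o["finger_force"],"th",np.arctan2(p[2]-.074,p[0]+.1)-np.arctan2(.028,.2))
Rr=Ro.from_rotvec(o["tool_rot"]).as_matrix();print("tilt",np.arccos(-Rr[2,2]))
d=get_image("scene");cv2.imwrite("pics/s6.png",cv2.resize(d["img"][100:340,150:490],None,fx=2.2,fy=2.2))
P=cloud(d);q=P[(np.linalg.norm(P[...,:2]-[.503,-.2135],axis=-1)<.03)];print("bobbin top z",np.percentile(q[:,2],95))
E
```

```text
tcp in stand [0.076  0.0111 0.1727] F stand [ 3.  -7.7 -1.3] 0.10679229421755938 40.00039100646973 th 0.3720097234193794
tilt 0.37863422308836925
bobbin top z 0.05361138384121829
```

View pics/s6.png

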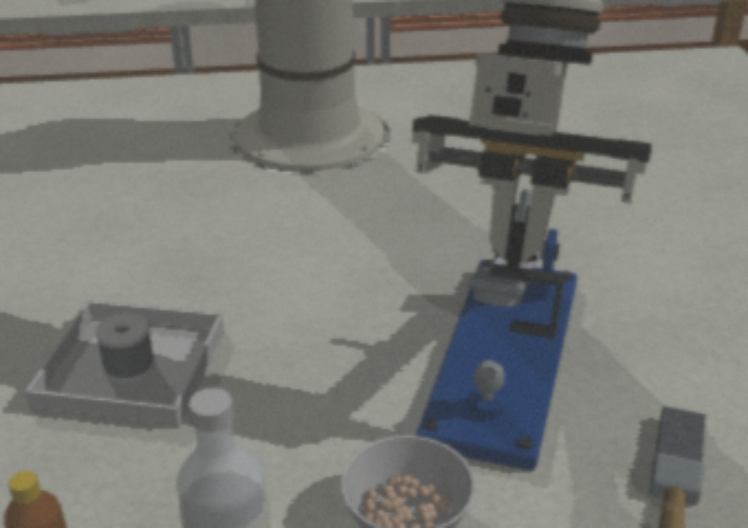

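The coupler at (500,285) is held well above the ball at (488,378), at about 0.37 rad or 72 mm up. The bobbin stands in the tray at (125,345).

```bash
python3 -c "
from plant import *
print(finish_job())"
```

```text
the job is handed in; nothing more can be done
None
```

The job is handed in with no verdict returned: the bobbin stands upright in the middle of the tray, the latch was pulled about 11 mm, the arm is held still at about 0.37 rad (coupler about 72 mm up), and the bowl, bottles and brush were never approached.

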